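# Make up two repair kits from the parts on the bench

### The arm

A 7-joint arm with a two-finger parallel gripper is mounted at the origin on a cart in front of the work surface, level with it; the furniture and walls round the work are solid. World frame = base frame: x ahead of the robot, y to its left, z up, the work surface at z = 0. Lengths are in m, angles in rad, forces in N, time in s.
With the tool pointing down it reaches from about 0.425 to 1.025 m from the base axis. Payload 9.4 kg.
Tool frame: the origin (TCP) lies at the very end of the fingers, on their centre line; the grasp point (between the pads) lies 19 mm behind it; z points along the fingers, y is the line along which they close (so a half turn about z gives the same grasp; the last joint's range is limited). The gripper opens to 93 mm and grips with 3 to 60 N. Pads are 15 mm wide; open, the fingers measure 128 mm over their backs; the gripper's body (75 mm by 188 mm) begins 65 mm behind the grasp point.
Start: joints at [-1.235, 0.599, -0.003, 1.599, 0.002, 0.943, -0.08], TCP at [0.291, 0.664, 0.219] pointing down, gripper open.
Joint ranges: [-2.57, 2.57], [-0.35, 1.97], [-1.29, 1.29], [0.11, 2.56], [-1.05, 4.19], [0.11, 1.86], [-2.63, 2.63]. Speed limits (rad/s): [2.22, 2.22, 3.01, 3.01, 3.14, 3.14, 3.14].

### API

Orientations are given as a unit quaternion [w, x, y, z].
In Python, from cell import * gives the robot as it stands. The module is installed in compiled form; this text tells all that it offers. Calls block until the motion is done:
- move_to(position, orientation): joint-space move of the TCP to a pose.
- servo_line(position, orientation=None, vel=0.15): straight line of the TCP; orientation=None keeps the orientation; vel is the mean speed in m/s.
- goto_joints(angles): joint-space move.
- gripper_to(opening): finger opening in m; the grip force is fixed at half the most; returns when the fingers have stopped.
- wait(seconds).
- inverse_kinematics(position, orientation): joint angles nearest the present ones, or None.
- observe(): the state.
- camera(name): name is "side" or "top" or "wrist"; returns (picture, depth): 480x640x3 uint8, red, green, blue; 480x640 float32, m along the optical axis (not along the pixel's ray), 0 where there is no reading.
- camera_params(name): a dict with "fx", "fy", "cx", "cy" (pixels), "R" (3x3) and "t" (3): a world point X has camera coordinates R X + t. Camera axes: x right, y down, z forward; pixel columns grow to the right and rows downward; lengths in m; the calibration is good to about 2 mm. A picture is of the moment at which its call begins: read the wrist's pose just before it. camera_params takes no time and is no camera call; for the wrist camera it gives the pose at the moment of the call.
A pose or a line that the arm cannot do raises IKError and nothing moves.
- hand_in(): hands the job in; it is judged then, once.
Trained networks look in the newest picture that a camera, given by its name, has taken for a name from the list of things; names that differ only in an ending like _2 or _b are one class to them, and where a whole thing is asked for, a point or a joint stands for the part that bears it (a point fixed in the world has none). Each returns a list of dicts, best first, with "score" (0 to 1); they miss things now and then, are a little off and sometimes report something else, mostly with a low value. They report only what shows in the picture. A call takes as long as a camera call. They do not tell look-alikes from the thing itself.
- recognise(camera, thing): "at" ([row, column] in pixels, amid what is visible of it).
- trace(camera, thing): "pixels" (480x640 bool, what is visible of it) and "at" ([row, column] in pixels, amid what is visible of it).
The state is a dict: "t": time; "joints": joint angles; "qd": joint speeds; "joint_efforts": joint torques, N m; "eef_pos": TCP position; "tcp_rot": TCP orientation; "force": force on the tool from outside, world axes, zero at the start; "wrist_torque": the same for the moment, N m; "gripper_width": finger opening in m; "grip_force": force on a finger pad.
Only numpy, scipy, OpenCV 4.12 (cv2) and the standard library are available. Lean on these libraries where they do the work, as an engineer would, in place of code of your own. Each camera call takes 0.05 s, during which the arm holds its last target. There are 200 camera calls.

### The job

Make up the two repair kits in the grey moulded trays: the transformer and the finned heat sink go into the tray with two wells; the round white tin, the toroid coil and the capacitor go into the tray with three wells. Every part lies flat and the right way up as it lay on the bench, fully down in a well of its own (which well of the right tray does not matter), and the jar and the roll of tape stay where they are.

Things in the scene. Friction and masses are not known exactly. Their poses are not given: they have to be found in the camera images.
- transformer_mid (a point): Small mains transformer, loose, 0.16 kg: 46 (its x) x 42 (its y) x 34 mm high; grey iron core 36 x 42 x 34 mm with the winding, 28 mm wide in y, standing out 5 mm at both x ends between 6 and 28 mm height. The flat core faces at its +y and -y sides are good to grip (42 mm apart). Origin at its centre, half-way up; z up.
- heatsink_mid (a point): Black finned heat sink, loose, 45 g: 38 (its x) x 44 (its y) x 22 mm high, 4 mm base, seven upright fins running along its x; the outer fins are its +y and -y faces (44 mm apart), fin ends at +x and -x. Origin at its centre, half-way up; z up.
- tin_mid (a point): Round white lidded tin with a blue disc on the lid, loose, 40 g: 39 mm diameter, 15 mm high, lying flat. Origin at its centre, half-way up; z up.
- coil_mid (a point): Toroid coil (black ring wound with copper wire), loose, 20 g: 21 mm across over the winding, of which the solid is a disc 19 mm in diameter and 7 mm high standing on the bench; lying flat, its centre 3.5 mm above what it lies on. Grip it across its outside with the fingertips just over the bench. Origin at its centre, half-way up; z up.
- capacitor_mid (a point): Black cylindrical capacitor, loose, 20 g, lying on its side: body 12 mm thick (its x), 21 mm long (along its y), 12 mm high, with two thin wires standing out 12 mm further at its +y end (no solid). Grip it across its x. Origin at the centre of the body, half-way up; z up.
- tray_two: Grey moulded kit tray with TWO square wells, fixed to the bench: 135 (its x) x 70 (its y) x 8 mm high plus an 11 mm flat tab at each x end. Wells with dark floors, 60 x 60 mm, 5 mm deep (well floor 3 mm above the bench, rim 8 mm), centres at x = -32.5 and +32.5 mm, y = 0 in its frame. Origin at the centre of its underside, on the bench; z up, x along its length.
- tray_three: Grey moulded kit tray with THREE square wells in a row, fixed to the bench: 200 (its x) x 70 (its y) x 8 mm high plus an 11 mm flat tab at each x end. Wells with dark floors, 60 x 60 mm, 5 mm deep (well floor 3 mm above the bench, rim 8 mm), centres at x = -65, 0 and +65 mm, y = 0 in its frame. Origin at the centre of its underside, on the bench; z up, x along its length.
- jar_mid (a point): White jar with a red screw lid, 51 mm diameter, 56 mm high, standing; a bystander, to be left alone. Origin at its centre, half-way up; z up.
- tape_roll_mid (a point): Roll of amber tape lying flat, 68 mm diameter, 19 mm high; a bystander, to be left alone. Origin at its centre, half-way up; z up.
Not all that is in view belongs to the job. Leave any turquoise look-alike of the tray_two alone.

How it is judged:
At the end, for the whole second after the job is handed in: Transformer and heat sink in different wells of the two-well tray; tin, coil and capacitor in different wells of the three-well tray; each centre within 26 mm of its well's centre along and across the tray, at most 3 mm above its resting height, upright within 0.15 rad. All released (y of transformer_mid in the frame of tray_two between -0.026 and 0.026 m and z of transformer_mid in the frame of tray_two below 0.023 m and angle between each of transformer_mid, heatsink_mid, tin_mid, coil_mid, capacitor_mid's own z axis and vertical below 0.15 rad and y of heatsink_mid in the frame of tray_two between -0.026 and 0.026 m and z of heatsink_mid in the frame of tray_two below 0.017 m and (x of transformer_mid in the frame of tray_two between -0.0585 and -0.0065 m or x of heatsink_mid in the frame of tray_two between -0.0585 and -0.0065 m) and (x of transformer_mid in the frame of tray_two between 0.0065 and 0.0585 m or x of heatsink_mid in the frame of tray_two between 0.0065 and 0.0585 m) and y of tin_mid in the frame of tray_three between -0.026 and 0.026 m and z of tin_mid in the frame of tray_three below 0.0135 m and y of coil_mid in the frame of tray_three between -0.026 and 0.026 m and z of coil_mid in the frame of tray_three below 0.0105 m and y of capacitor_mid in the frame of tray_three between -0.026 and 0.026 m and z of capacitor_mid in the frame of tray_three below 0.012 m and (x of tin_mid in the frame of tray_three between -0.091 and -0.039 m or x of coil_mid in the frame of tray_three between -0.091 and -0.039 m or x of capacitor_mid in the frame of tray_three between -0.091 and -0.039 m) and (x of tin_mid in the frame of tray_three between -0.026 and 0.026 m or x of coil_mid in the frame of tray_three between -0.026 and 0.026 m or x of capacitor_mid in the frame of tray_three between -0.026 and 0.026 m) and (x of tin_mid in the frame of tray_three between 0.039 and 0.091 m or x of coil_mid in the frame of tray_three between 0.039 and 0.091 m or x of capacitor_mid in the frame of tray_three between 0.039 and 0.091 m)); the robot touches nothing.
It fails at once if the jar or the roll of tape is pushed more than 30 mm from its place (distance of any of jar_mid, tape_roll_mid from where it was at the start of the episode above 0.03 m).
It also fails if it takes over 109 s, if anything falls off the work surface, if the arm or the gripper's body presses on something with over 40 N, if the wrist force passes 120 N, or if a joint passes its speed limit or range.

## Working session

There is one attempt and no reset: what is moved stays moved. The work goes in short steps, each a Python script; the robot and the scene stay as the last script left them, time stands still between calls to the robot, and variables do not carry over. Pictures are saved under pics/ and viewed, at most 14 in all, crops included, and the job is handed in when it is done.

```bash
mkdir -p pics; python3 - <<'E'
from cell import *
import cv2,numpy as np
for c in ["top","side"]:
    p,d=camera(c); cv2.imwrite(f"pics/{c}0.png",p[:,:,::-1]); q=camera_params(c); np.savez(f"{c}0.npz",p=p,d=d,**q)
    print(c,q)
print(observe())
E
```

```text
top {'fx': 561.9659504766408, 'fy': 561.9659504766408, 'cx': 322.1843727840407, 'cy': 233.67264920726487, 'R': array([[-0.01975953, -0.99941036,  0.02808   ],
       [-0.99401749,  0.0166199 , -0.10794914],
       [ 0.10741881, -0.03004504, -0.99375978]]), 't': array([0.28240412, 0.50976137, 0.97839082])}
side {'fx': 575.5402510668183, 'fy': 575.5402510668183, 'cx': 318.61605273586264, 'cy': 243.20694352910652, 'R': array([[ 0.0458088 ,  0.99890925, -0.00904747],
       [ 0.87083037, -0.04436952, -0.48957717],
       [-0.4894446 ,  0.01454813, -0.87191303]]), 't': array([-0.29434603, -0.40336435,  1.46428718])}
{'t': 0.1, 'joints': array([-1.23469309,  0.60007376, -0.0025289 ,  1.60003054,  0.00180446,
        0.94290909, -0.07981591]), 'qd': array([-4.34309900e-04, -1.85938784e-03,  1.95707908e-03, -1.66820382e-03,
        7.31026414e-04,  4.27262869e-06,  4.10275310e-04]), 'joint_efforts': array([ 5.45016926e-03, -7.66559029e+01,  1.50244866e+00, -2.52934813e+01,
       -5.22471964e-02,  1.37123221e-02,  6.39181098e-05]), 'eef_pos': array([0.29070352, 0.66369483, 0.21783276]), 'tcp_rot': array([-7.42978653e-05,  2.04922918e-01,  9.78777858e-01, -7.05516897e-04]), 'force': array([-0.44232312, -0.82526045, -0.07720094]), 'wrist_torque': array([-0.02729937,  0.01971369,  0.01477074]), 'grip_force': 0.0, 'gripper_width': 0.09292769056409157}
```

View pics/top0.png

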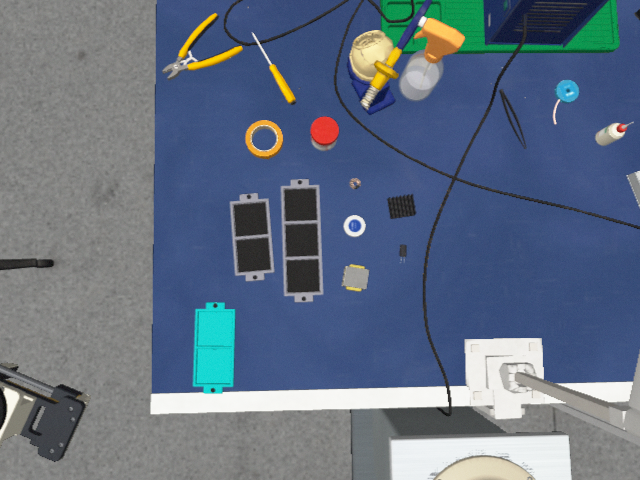

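View pics/side0.png

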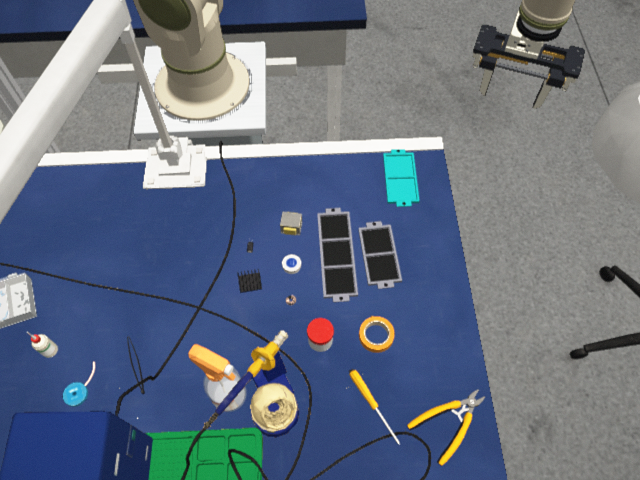

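The top view shows the two-well tray at about (row 236, col 250), the three-well tray at (240, 302) and the turquoise decoy at (347, 214). The parts are the coil (183, 355), tin (226, 354), heat sink (206, 402), capacitor (252, 403) and transformer (278, 355). The side view agrees.

```bash
cat > h.py <<'E'
from cell import *
import numpy as np, cv2
def cloud(c,d,q,m):
    v,u=np.nonzero(m&(d>0)); z=d[v,u]
    X=np.stack([(u-q["cx"])/q["fx"]*z,(v-q["cy"])/q["fy"]*z,z],1)
    return (X-q["t"])@q["R"]
def measure(c,thing,near=None):
    "footprint rectangle of the traced thing seen by camera c"
    d=measure.d[c]; q=measure.q[c]; out=[]
    for r in trace(c,thing):
        P=cloud(c,d,q,r["pixels"])
        if len(P)<8: continue
        zt=np.percentile(P[:,2],90)
        T=P[P[:,2]>zt-0.006]
        (cx,cy),(w,h),a=cv2.minAreaRect((T[:,:2]*1000).astype(np.float32))
        out.append((round(r["score"],2),np.round(r["at"]),np.round([cx,cy,zt*1000,w,h,a],1),len(P)))
    return out
measure.d={};measure.q={}
def shoot(c):
    q=camera_params(c); p,d=camera(c); measure.d[c]=d; measure.q[c]=q; return p
E
python3 - <<'E'
from h import *
for c in ["top","side"]:
    shoot(c)
    for n in ["transformer_mid","heatsink_mid","tin_mid","coil_mid","capacitor_mid","tray_two","tray_three","jar_mid","tape_roll_mid"]:
        for r in measure(c,n)[:2]: print(c,n,*r)
E
```

```text
top transformer_mid 0.65 [278. 355.] [435.5 215.9  34.8  41.8  39.5  79.4] 584
top transformer_mid 0.4 [133. 323.] [696.1 266.2  56.2  47.9  50.   88.2] 794
top heatsink_mid 0.91 [208. 403.] [564.3 126.8  20.8  36.7  44.    7. ] 548
top tin_mid 0.91 [226. 356.] [529.9 214.9  16.1  37.1  37.6  43.6] 368
top tin_mid 0.5 [241. 300.] [507.2 309.9   7.3 223.2  70.    1. ] 4437
top tray_two 0.89 [235. 254.] [514.5 399.8   7.6 159.2  70.4   4. ] 3147
top tray_two 0.78 [348. 212.] [317.4 468.3   7.5  72.3 160.6  88.3] 3449
top tray_three 0.98 [242. 303.] [507.2 309.4   7.4 223.2  70.9   1. ] 4535
top jar_mid 0.77 [133. 325.] [696.1 266.2  56.2  47.9  50.   88.2] 784
top tape_roll_mid 0.87 [127. 263.] [692.6 374.6  19.9  63.7  66.6  89.2] 688
side transformer_mid 0.69 [226. 291.] [438.  214.7  36.5  41.7  43.4  80.5] 460
side heatsink_mid 0.92 [283. 248.] [568.3 126.8  21.4  31.9  43.1   7.9] 395
side tin_mid 0.68 [264. 290.] [530.2 213.   18.2  37.5  38.8  88.2] 297
side capacitor_mid 0.54 [298. 295.] [609.7 210.   10.   18.7  15.9  77.6] 64
side tray_two 0.77 [178. 404.] [315.9 466.5   9.   70.7 165.   88.4] 1706
side tray_two 0.69 [256. 379.] [513.3 399.7   8.8 158.5  72.7   3.6] 2151
side tray_three 0.69 [256. 336.] [505.4 309.1   8.9 225.   70.2   1. ] 2935
side jar_mid 0.74 [332. 321.] [695.7 264.7  57.7  49.9  49.6  41.2] 760
side jar_mid 0.52 [227. 290.] [437.9 214.5  36.5  42.2  43.4  80.5] 458
side tape_roll_mid 0.65 [323. 376.] [692.3 374.7  21.4  66.9  68.   42.5] 675
```

```bash
cat >> h.py <<'E'
def down(a_deg,p):
    "tool-down orientation closing along a_deg (mod 180), variant with the most central last joint"
    best=None
    for a in (a_deg,a_deg+180):
        t=np.radians(a+90)/2; o=[0,np.cos(t),np.sin(t),0]
        j=inverse_kinematics(p,o)
        if j is not None and (best is None or abs(j[6])<best[0]): best=(abs(j[6]),o)
    return np.array(best[1])
E
python3 - <<'E'
from h import *
p=[0.53,0.17,0.30]; move_to(p,down(90,p))
img=shoot("wrist"); cv2.imwrite("pics/w1.png",img[:,:,::-1])
for n in ["transformer_mid","heatsink_mid","tin_mid","coil_mid","capacitor_mid"]:
    for r in measure("wrist",n)[:2]: print(n,*r)
s=observe();print(s["t"],s["eef_pos"],s["joints"])
E
```

```text
transformer_mid 0.61 [ 98. 368.] [436.7 216.9  35.3  42.   41.5  79.8] 2007
heatsink_mid 0.89 [221. 282.] [564.5 128.4  22.3  38.1  43.4   7.5] 1529
tin_mid 0.98 [189. 361.] [529.7 214.9  16.4  37.1  36.6   1.3] 978
coil_mid 0.56 [260. 356.] [609.1 211.6   8.8  19.5  19.9  65.3] 260
capacitor_mid 0.53 [145. 282.] [483.8 128.1  13.5  11.8  20.9  88.6] 231
capacitor_mid 0.18 [341. 404.] [605.7 243.4  56.9 233.4  50.1  14.9] 2344
3.4 [0.52991801 0.17040351 0.29986586] [-0.43007251  0.30851251  0.02248497  1.89354062 -0.00850913  0.93986006
  1.16778133]
```

View pics/w1.png

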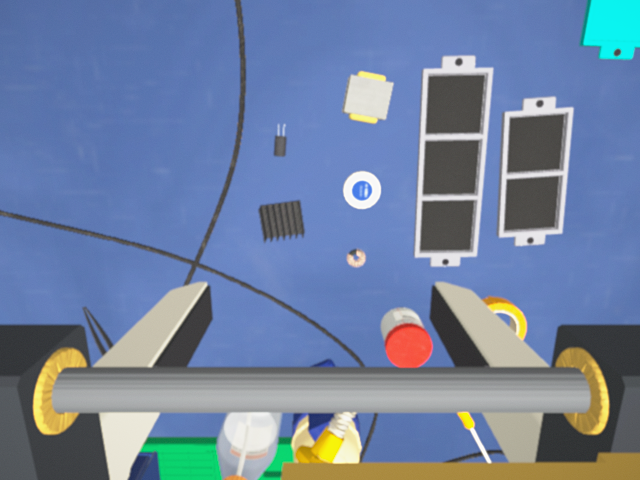

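The wrist view agrees with the traces: transformer (98, 368), tin (189, 361), heat sink (221, 282) with its fins along world x, coil (260, 356), and the capacitor (145, 282) with its wires towards −x. I'll start with the transformer.

```bash
cat >> h.py <<'E'
H=0.13
def pick_place(src,a1,zp,width,pre,dst,a2,rel):
    "src,dst xy in mm; zp tip height over the part's underside"
    A=np.array([*src,0])/1000; B=np.array([*dst,0])/1000; z=lambda h:np.array([0,0,h])
    o=down(a1,A+z(H)); move_to(A+z(H),o); gripper_to(pre)
    servo_line(A+z(zp),vel=0.12); gripper_to(max(width-0.012,0)); s=observe()
    print("grip",s["gripper_width"],s["grip_force"],s["eef_pos"])
    if abs(s["gripper_width"]-width)>0.005: print("BAD GRIP"); return False
    servo_line(A+z(H),vel=0.15); print("lift",observe()["gripper_width"])
    o=down(a2,B+z(H)); move_to(B+z(H),o)
    servo_line(B+z(0.025+zp),vel=0.15); servo_line(B+z(0.0037+zp),vel=0.04)
    s=observe(); print("placed",s["eef_pos"],s["force"],s["gripper_width"])
    gripper_to(rel); servo_line(B+z(H),vel=0.15); print("t",observe()["t"]); return True
E
python3 - <<'E'
from h import *
pick_place((436.5,216),79.6,0.010,0.042,0.062,(481.8,397.5),94,0.060)
E
```

```text
grip 0.0418213442235092 30.001226663589478 [0.43673265 0.21614546 0.01041672]
lift 0.041713659967380655
placed [0.4815221  0.39730064 0.0134338 ] [-0.69769052  0.29349076 -0.01813451] 0.042019830494992486
t 11.2
```

```bash
python3 - <<'E'
from h import *
pick_place((564.4,127.8),97.3,0.007,0.044,0.062,(546.5,402),94,0.060) and \
pick_place((529.8,214.5),90,0.0065,0.039,0.058,(507,309.5),91,0.055) and \
pick_place((484,127.8),88.6,0.0025,0.012,0.032,(441.8,308.4),46,0.024)and \
pick_place((608.5,211.5),46,0.0012,0.019,0.036,(571.5,310.6),46,0.027)
img=shoot("top"); cv2.imwrite("pics/top2.png",cv2.resize(img[150:320,200:440,::-1],None,fx=3,fy=3))
E
```

```text
grip 0.04373888708911964 29.993912279605865 [0.56458735 0.12800927 0.00736044]
lift 0.04383900686421439
placed [0.54637519 0.40192566 0.01035643] [-0.00517703 -0.5111716   0.68099374] 0.04379080269987926
t 20.25
grip 0.038429088661277075 30.000672340393066 [0.5298417  0.21470836 0.0066846 ]
lift 0.038308632147488246
placed [0.5068635  0.30952766 0.00991644] [0.11193291 0.04075008 0.18419022] 0.038597399400493185
t 29.25
grip 0.011861721003934855 29.999727308750153 [0.48421197 0.12773856 0.0027989 ]
lift 0.011806567432431792
placed [0.44163435 0.30847597 0.0059081 ] [-1.07129056 -0.77927276  0.04054249] 0.012178797300924912
t 37.0917
grip 0.017581866689108112 30.00053107738495 [0.60871246 0.21151701 0.00144507]
lift 0.017514853207530334
placed [0.57133329 0.31063085 0.00455069] [-0.5735494  -0.13701286 -0.37617319] 0.017768951039637056
t 44.4833
```

View pics/top2.png

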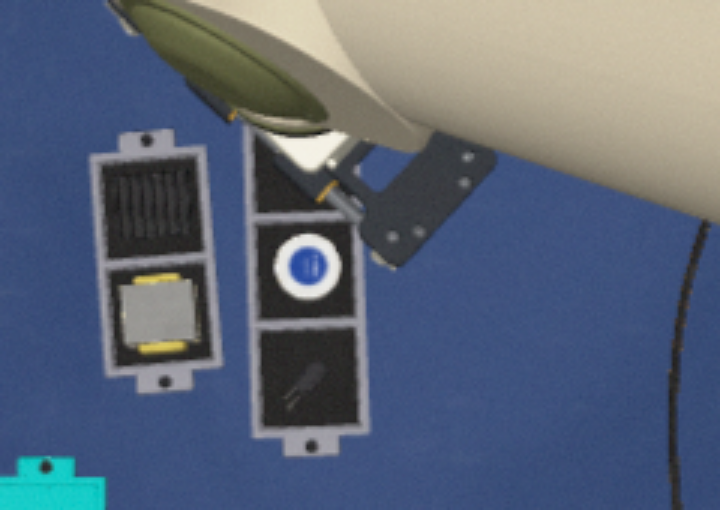

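The heat sink, transformer, tin and capacitor are all seated near the middle of their wells. The arm hides the coil's well, so I'll check that from the wrist camera after backing off.

```bash
python3 - <<'E'
from h import *
p=[0.53,0.22,0.30]; move_to(p,down(90,p)); wait(0.3)
img=shoot("wrist"); cv2.imwrite("pics/w3.png",img[:,:,::-1])
for n,t in [("transformer_mid",(514.5,399.8,4)),("heatsink_mid",(514.5,399.8,4)),("tin_mid",(507,309.5,1)),("coil_mid",(507,309.5,1)),("capacitor_mid",(507,309.5,1))]:
    for r in measure("wrist",n)[:1]:
        a=np.radians(t[2]); d=r[2][:2]-np.array(t[:2]); print(n,r[0],r[2],"in tray",np.round([d@[np.cos(a),np.sin(a)],d@[-np.sin(a),np.cos(a)]],1))
print(observe()["t"])
E
```

```text
transformer_mid 0.6 [480.6 397.   38.2  42.3  43.3   0.8] in tray [-34.   -0.4]
heatsink_mid 0.97 [547.  401.9  25.2  37.8  45.5   4.7] in tray [32.6 -0.2]
tin_mid 0.95 [507.7 309.4  19.3  39.   37.9  88.8] in tray [ 0.7 -0.1]
coil_mid 0.79 [571.7 310.4  11.9  17.4  19.2   4.3] in tray [64.7 -0.2]
capacitor_mid 0.77 [441.5 309.1  16.4  11.9  21.4  48.1] in tray [-65.5   0.7]
45.975
```

View pics/w3.png

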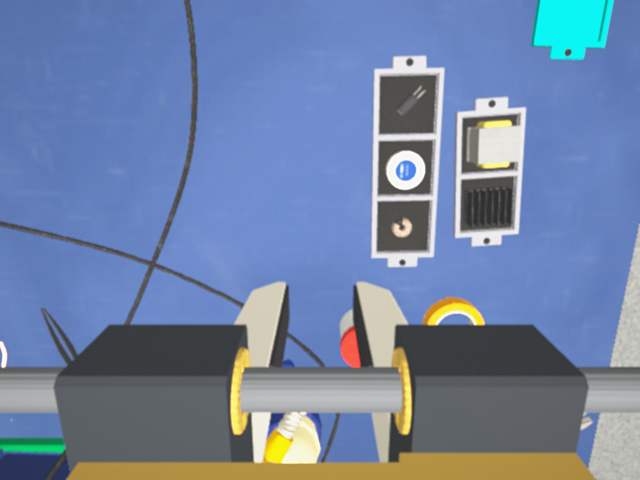

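All five parts sit flat and centred in their own wells, and their tops read about 3 mm higher than on the bench, which matches the well floor. The capacitor's two wires still lie side by side, so it hasn't rolled.

```bash
python3 -c "
from cell import *
print(hand_in())"
```

```text
the job is handed in; nothing more can be done
None
```

Both kits are made up and the job is handed in at about 46 s: a last wrist-camera check showed all five parts flat and within 2 mm of their well centres, and I kept clear of the jar and the tape (positions not re-measured); no verdict came back.

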